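# Find the hidden catch of the specimen case

## Task

The drawer of the low plywood specimen case has no handle: it is held by a hidden catch, one of the look-alike grey slats of the inlay strip across the top of the case, and only that slat gives way under a fingertip. Feel along the strip with a fingertip to find it, press it right down until the drawer springs out, then let the slat come back up and take your hand away. Leave the drawer open, and do not pick up or shift any of the other things on the case and the table.

Things in the scene. Friction and masses are not known exactly. Their poses are not given: they have to be found in the camera images.
- case: Fixed plywood specimen case, 260 mm (x) by 420 mm (y) by 110 mm high. Origin: centre of its underside; z up, y along its long side, the drawer's front on its -x side. A slot in its top shows a grey inlay strip, 1.5 mm below the top
- strip_mid (a point): Middle of the slot, level with the strip's upper face; axes as the case's. The slot is 48 mm (x) by 172 mm (y from -86 to +86). Thin dark seams divide the strip into flush look-alike slats, 48 mm apart along y, at a phase that varies. One, 46 (x) by 46.5 mm (y), is the catch, centred on x = 0 anywhere in y -60 to +60 mm; the rest is rigid. The whole fingertip must lie within its outline
- catch (a joint): How far the hidden catch slat is pressed down (m): 0 up and flush, 0.006 fully down. Sprung: it starts to give at about 1.2 N, takes about 4 N fully down, frees the drawer at about 3 mm, and springs back up when let go. Where along the strip it lies is not given: find it by feel
- drawer (a joint): How far the drawer stands out of the case (m): 0 shut, 0.05 fully out. A spring drives it out by itself, towards the case's -x, in under a second once the catch frees it, and it stays out
- drawer_front (a point): Centre of the outer face of the drawer's front, a flat wood board 392 mm wide (y) by 66 mm high in the -x side of the case, without handle; it moves with the drawer. Axes as the case's
- cardinal: Bystander, loose: red bird on a grey foam block 140 by 90 by 50 mm, about 170 mm high in all, on the table. Origin: centre of its underside
- cup: Bystander, loose: white cup, 76 mm across, 95 mm high, on the table. Origin: centre of its underside
- sanitizer: Bystander, loose: clear bottle with a blue label, 64 mm across, 170 mm high, on the table. Origin: centre of its underside
- brush: Bystander, loose: small brush lying on the table, along its x axis. Origin: under its middle
- tape: Bystander, loose: roll of blue tape, 84 mm across, 24 mm high, lying on top of the case near its far corner on the +y side. Origin: centre of its underside
- jar: Bystander, loose: amber jar with a black cap, 44 mm across, 45 mm high, on top of the case near its far corner on the -y side. Origin: centre of its underside
- block: Bystander, loose: grey foam block 100 by 70 by 45 mm on the table. Origin: centre of its underside

How it is judged:
By the outcome, as a careful person would: the job done as asked, in the order asked, and still so for the second after the job is handed in, with the robot touching nothing.
It also fails if it takes over 58 s, if anything falls off the work surface, if the arm or the gripper's body presses on something with over 40 N, if the wrist force passes 120 N, or if a joint passes its speed limit or range.

## Robot

A 7-joint arm with a two-finger parallel gripper is mounted at the origin on the work surface. World frame = base frame: x ahead of the robot, y to its left, z up, the work surface at z = 0. Lengths are in m, angles in rad, forces in N, time in s.
With the tool pointing down it reaches from about 0.4 to 0.85 m from the base axis. Payload 10.4 kg.
Tool frame: the origin (TCP) lies between the finger pads; the fingertips stand 22 mm ahead of it and the grasp point (between the pads) lies 3 mm ahead of it (r.nose_length is the distance from the TCP to the fingertips, in m); z points along the fingers, y is the line along which they close (so a half turn about z gives the same grasp; the last joint's range is limited). The gripper opens to 87 mm and grips with 3 to 60 N. Pads are 19 mm wide; open, the fingers measure 117 mm over their backs; the gripper's body (75 mm by 190 mm) begins 51 mm behind the grasp point.
Start: joints at [-1.231, 0.332, -0.065, 1.46, 0.022, 1.35, -0.088], TCP at [0.222, 0.584, 0.213] pointing down, gripper open.
Joint ranges: [-2.6, 2.6], [-0.5, 2.12], [-1.47, 1.34], [0.16, 2.42], [-1.27, 4.41], [0.06, 2.06], [-2.6, 2.6]. Speed limits (rad/s): [2.22, 2.22, 2.79, 2.79, 3.14, 3.14, 3.14].

## Interface

Orientations are given as a unit quaternion [x, y, z, w].
In Python, from bench import readout, cams, r gives the robot as it stands. The module is installed in compiled form; this text tells all that it offers.
- The arm moves only by the tool step_arm, never from a script. Its argument "deltas" is a list that holds one entry, the list of rows, each a list of 7 numbers: the turn, a rotation vector about the tool's x, y, z in rad, then the shift along the tool's x, y, z in m, then the opening in per cent of the stroke, from 0 (shut) to 100 (fully open). A call has 1 to 20 rows; each row is the pose to reach, as a shift and turn from the pose commanded when the call began, along the tool's axes at that moment; what a row does not reach only later rows make up. A row lasts 1/8 s, in which the tool goes at most 62.5 mm and 10.7 degrees, less where a joint would pass 70% of its speed; a pose out of reach is approached as far as the arm can. A call with a gripper value outside its range is refused whole. The fingers move at their own pace and stop on an object; "squeeze" is the grip in N (left out, the last holds). Time passes only in rows, so rows that repeat a pose let the fingers close. It gives the time, the measured TCP pose, the force, the opening and the grip force at its end, in the units of the state.
- readout.read_state(): the state, without advancing time (a new reading comes with each control period).
- cams.camera(name): name is "scene" or "top"; returns a dict with "img" (420x560x3 uint8, red, green, blue), "fx", "fy", "cx", "cy" (pixels), "origin" and "rotation" of the camera in the world. Camera axes: x right, y up, looking along -z (the intrinsics and any distortion apply to the point x, -y, -z); pixel columns grow to the right and rows downward; lengths in m; the calibration is good to about 2 mm. A picture is of the moment at which its call begins. There is no depth.
- r.close_job(): hands the job in; it is judged then, once.
The state is a dict: "time": time; "joint_positions": joint angles; "joint_vel": joint speeds; "joint_torque": joint torques, N m; "ee_pos": TCP position; "eef_rot": TCP orientation; "ft_force": force on the tool from outside, world axes, zero at the start; "torque": the same for the moment, N m; "width": finger opening in m; "grip_force": force on a finger pad.
Only numpy, scipy, OpenCV 4.12 (cv2) and the standard library are available. Lean on these libraries where they do the work, as an engineer would, in place of code of your own. Each camera call takes 0.05 s, during which the arm holds its last target. There are 200 camera calls.

## Working session

There is one attempt and no reset: what is moved stays moved. The work goes in short steps, Python scripts to look and compute and a tool call to move; the robot and the scene stay as the last step left them, time stands still between calls to the robot, and variables do not carry over. Pictures are saved under pics/ and viewed, at most 10 in all, crops included, and the job is handed in when it is done.

Besides the shell and the picture viewer there is one more tool, called after ">>>" by a JSON object that holds its "name" and its "arguments". step_arm: Moves the arm, as the interface text tells. Its arguments: {"type":"object","properties":{"deltas":{"type":"array"},"squeeze":{"type":"number"}},"required":["deltas"]}

```bash
mkdir -p pics; python3 - <<'E'
from bench import readout,cams,r
import cv2,json,numpy as np
s=readout.read_state();print({k:np.round(v,4).tolist() for k,v in s.items()},r.nose_length)
for n in("top","scene"):
    c=cams.camera(n);cv2.imwrite(f"pics/{n}0.png",c["img"][:,:,::-1])
    print({k:(np.round(v,4).tolist()) for k,v in c.items() if k!="img"})
E
```

```text
{'time': 0.0, 'joint_positions': [-1.2306, 0.3329, -0.0647, 1.461, 0.0216, 1.3499, -0.0885], 'joint_vel': [-0.0014, 0.001, -0.0005, 0.0011, -0.0013, -0.0006, 0.0015], 'joint_torque': [0.0007, -62.3248, 0.0252, -38.9884, -0.0612, 0.0399, 0.0001], 'ee_pos': [0.2217, 0.5839, 0.2123], 'eef_rot': [0.1804, 0.9836, -0.0007, -0.0001], 'ft_force': [0.7494, -0.4892, 1.0012], 'torque': [0.0059, -0.0221, 0.0203], 'grip_force': 0.0, 'width': 0.0871} 0.022
{'fx': 385.3652, 'fy': 385.3652, 'cx': 282.7771, 'cy': 210.5023, 'origin': [0.3386, 0.0154, 1.1773], 'rotation': [-0.0631, 0.0757, 0.7065, -0.7008]}
{'fx': 435.984, 'fy': 435.984, 'cx': 279.7324, 'cy': 204.5067, 'origin': [1.1937, 0.1336, 0.9826], 'rotation': [0.2047, 0.2387, 0.7307, 0.6059]}
```

View pics/top0.png

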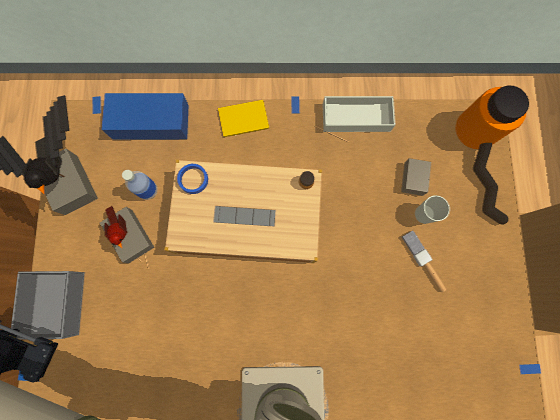

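View pics/scene0.png

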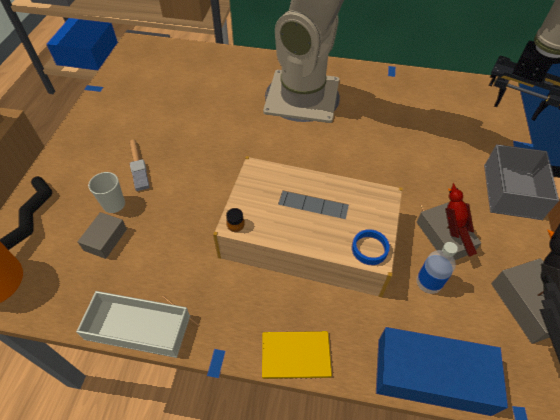

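The top view shows the case at about (165–322, 162–262), with the strip at (214–275, 206–226), the tape at (192, 179) and the jar at (306, 180). The drawer faces the robot. Next I'll measure the strip.

```bash
cat > h.py <<'E'
import numpy as np,cv2
from scipy.spatial.transform import Rotation as R
from bench import readout,cams,r
def ray(c,uv,z):
    uv=np.atleast_2d(uv).astype(float)
    d=np.c_[(uv[:,0]-c["cx"])/c["fx"],-(uv[:,1]-c["cy"])/c["fy"],-np.ones(len(uv))]
    q=np.array(c["rotation"]); M=R.from_quat(q).as_matrix() if q.size==4 else q
    d=d@M.T; o=np.array(c["origin"]); return (o+d*((z-o[2])/d[:,2])[:,None])
def st():
    s=readout.read_state(); print({k:np.round(s[k],4).tolist() for k in("time","ee_pos","eef_rot","ft_force","torque","width")}); return s
E
python3 - <<'E'
from h import *
for n,roi in(("top",(208,200,282,232)),("scene",(270,185,355,225))):
    c=cams.camera(n);im=c["img"];x0,y0,x1,y1=roi
    sub=im[y0:y1,x0:x1].astype(int)
    m=((sub.max(2)-sub.min(2))<35).astype(np.uint8)
    k,l,sx,_=cv2.connectedComponentsWithStats(m); i=1+sx[1:,4].argmax()
    ys,xs=np.where(l==i)
    rect=cv2.minAreaRect(np.c_[xs+x0,ys+y0].astype(np.float32))
    P=ray(c,np.c_[xs+x0,ys+y0],.1085)
    wr=cv2.minAreaRect((P[:,:2]*1000).astype(np.float32)); print(n,sx[i],rect,"world mm",wr, P.mean(0))
    cv2.imwrite(f"pics/{n}1.png",cv2.resize(im[y0:y1,x0:x1,::-1],None,fx=9,fy=9,interpolation=cv2.INTER_CUBIC))
c=cams.camera("top")
print(ray(c,[[178,162],[321,170],[317,260],[166,250]],.11).round(3))
E
```

```text
top [  6   6  61  20 979] ((244.1893768310547, 215.75445556640625), (60.33943176269531, 16.202890396118164), 3.945185899734497) world mm ((537.072021484375, 103.9350357055664), (169.75381469726562, 46.33817672729492), 85.61007690429688) [0.53699174 0.10413229 0.1085    ]
scene [  9   6  70  28 989] ((313.22021484375, 204.28700256347656), (68.27488708496094, 14.572673797607422), 12.26477336883545) world mm ((536.0051879882812, 105.55580139160156), (169.77993774414062, 45.40744400024414), 85.58191680908203) [0.53624602 0.10631601 0.1085    ]
[[ 0.696  0.296  0.11 ]
 [ 0.67  -0.116  0.11 ]
 [ 0.411 -0.098  0.11 ]
 [ 0.442  0.318  0.11 ]]
```

View pics/top1.png

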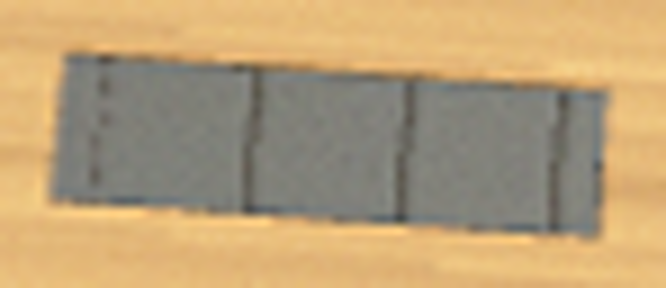

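View pics/scene1.png

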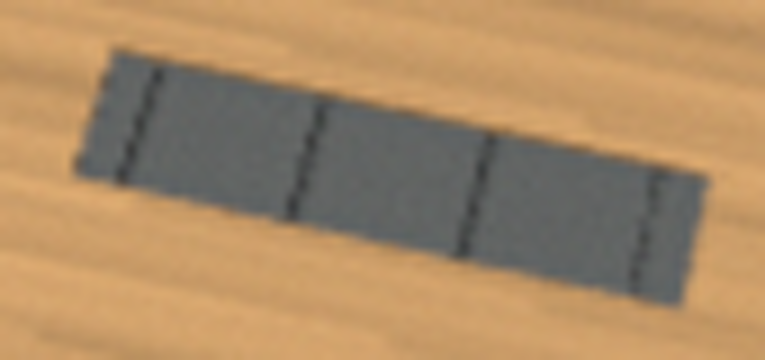

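The strip centre is at about (0.5365, 0.105) and the case yaw is about -4.4°. The seams show three full slats, centred near y = -48, 0 and +48 mm along the strip. The end pieces are too narrow to be the catch. I'll go above the +y slat with the fingers closed.

>>> {"name": "step_arm", "arguments": {"deltas": [[[0,0,0,-0.01,-0.007,-0.02,0],[0,0,-0.02,-0.03,-0.02,-0.035,0],[0,0,-0.04,-0.06,-0.038,-0.04,0],[0,0,-0.06,-0.09,-0.058,-0.04,0],[0,0,-0.08,-0.12,-0.077,-0.04,0],[0,0,-0.1,-0.15,-0.096,-0.04,0],[0,0,-0.12,-0.18,-0.116,-0.04,0],[0,0,-0.14,-0.21,-0.135,-0.04,0],[0,0,-0.16,-0.24,-0.154,-0.04,0],[0,0,-0.18,-0.27,-0.174,-0.04,0],[0,0,-0.2,-0.3,-0.193,-0.04,0],[0,0,-0.22,-0.33,-0.212,-0.04,0],[0,0,-0.24,-0.36,-0.232,-0.04,0],[0,0,-0.26,-0.39,-0.251,-0.04,0],[0,0,-0.28,-0.415,-0.267,-0.04,0],[0,0,-0.286,-0.435,-0.28,-0.03,0],[0,0,-0.286,-0.446,-0.287,-0.015,0],[0,0,-0.286,-0.451,-0.29,0,0],[0,0,-0.286,-0.451,-0.29,0,0],[0,0,-0.286,-0.451,-0.29,0,0]]], "squeeze": 10}}

```text
time: 2.75
ee_pos: [0.5403, 0.1541, 0.2135]
eef_rot: [0.038, 0.999, 0.0, 0.0]
ft_force: [0.2, -0.9, 0.7]
width: 0.0003
grip_force: 0.0
```

```bash
cat > go.py <<'E'
import sys
from h import *
s=st(); M=R.from_quat(s["eef_rot"]).as_matrix()
print("tool y angle",np.degrees(np.arctan2(M[1,1],M[0,1])),"tilt z",M[:,2].round(4))
u=np.array([np.cos(np.radians(85.6)),np.sin(np.radians(85.6))]); m=np.array([.5365,.105])
for k in(.048,0,-.048):
    t=np.r_[m+k*u,.1305]; print(k,"shift",(M.T@(t-s["ee_pos"])).round(4))
E
python3 go.py; python3 -c "
from h import *
c=cams.camera('scene');cv2.imwrite('pics/s2.png',c['img'][:,:,::-1])"
```

```text
{'time': 2.75, 'ee_pos': [0.5403, 0.1541, 0.2135], 'eef_rot': [0.0378, 0.9993, 0.0002, 0.0], 'ft_force': [0.2085, -0.9049, 0.696], 'torque': [0.0336, 0.0203, -0.043], 'width': 0.0003}
tool y angle 85.67095406204477 tilt z [ 1.e-04  5.e-04 -1.e+00]
0.048 shift [-0.     -0.0013  0.083 ]
0 shift [ 0.     -0.0493  0.0829]
-0.048 shift [ 0.0001 -0.0973  0.0829]
```

View pics/s2.png

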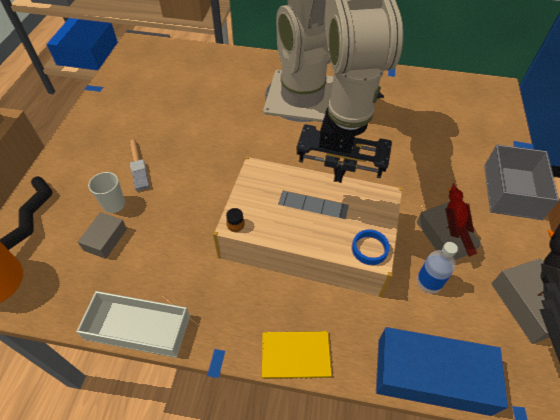

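The picture shows the closed fingers at about (342, 177), above the +y end of the strip, and the other objects undisturbed. Now I'll descend.

>>> {"name": "step_arm", "arguments": {"deltas": [[[0,0,0,0,-0.001,0.015,0],[0,0,0,0,-0.001,0.035,0],[0,0,0,0,-0.001,0.055,0],[0,0,0,0,-0.001,0.07,0],[0,0,0,0,-0.001,0.076,0],[0,0,0,0,-0.001,0.078,0],[0,0,0,0,-0.001,0.078,0],[0,0,0,0,-0.001,0.078,0]]]}}

```text
time: 3.8
ee_pos: [0.5408, 0.1523, 0.1357]
eef_rot: [0.038, 0.999, 0.0, 0.0]
ft_force: [-0.6, -0.1, -0.0]
width: 0.0006
grip_force: 0.0
```

>>> {"name": "step_arm", "arguments": {"deltas": [[[0,0,0,0,0,0.001,0],[0,0,0,0,0,0.002,0],[0,0,0,0,0,0.003,0],[0,0,0,0,0,0.003,0]]]}}

```text
time: 4.3
ee_pos: [0.5404, 0.1522, 0.132]
eef_rot: [0.038, 0.999, 0.0, -0.0]
ft_force: [0.9, 0.4, -0.1]
width: 0.0004
grip_force: 0.0
```

>>> {"name": "step_arm", "arguments": {"deltas": [[[0,0,0,0,0,0.001,0],[0,0,0,0,0,0.001,0],[0,0,0,0,0,0.001,0]]]}}

```text
time: 4.68
ee_pos: [0.5404, 0.1522, 0.1312]
eef_rot: [0.038, 0.999, 0.0, 0.0]
ft_force: [-0.3, 0.4, 0.2]
width: 0.0003
grip_force: 0.0
```

>>> {"name": "step_arm", "arguments": {"deltas": [[[0,0,0,0,0,0.001,0],[0,0,0,0,0,0.001,0],[0,0,0,0,0,0.001,0]]]}}

```text
time: 5.05
ee_pos: [0.5404, 0.1522, 0.1301]
eef_rot: [0.038, 0.999, 0.0, -0.0]
ft_force: [-0.3, -0.5, -0.2]
width: 0.0005
grip_force: 0.0
```

>>> {"name": "step_arm", "arguments": {"deltas": [[[0,0,0,0,0,0.001,0],[0,0,0,0,0,0.001,0],[0,0,0,0,0,0.001,0]]]}}

```text
time: 5.42
ee_pos: [0.5404, 0.1522, 0.1291]
eef_rot: [0.038, 0.999, 0.0, -0.0]
ft_force: [-0.0, -0.0, 0.4]
width: 0.0004
grip_force: 0.0
```

>>> {"name": "step_arm", "arguments": {"deltas": [[[0,0,0,0,0,0.001,0],[0,0,0,0,0,0.001,0],[0,0,0,0,0,0.001,0]]]}}

```text
time: 5.8
ee_pos: [0.5404, 0.1522, 0.1281]
eef_rot: [0.038, 0.999, 0.0, -0.0]
ft_force: [-0.5, 0.1, 0.2]
width: 0.0001
grip_force: 0.0
```

>>> {"name": "step_arm", "arguments": {"deltas": [[[0,0,0,0,0,0.001,0],[0,0,0,0,0,0.001,0],[0,0,0,0,0,0.001,0]]]}}

```text
time: 6.18
ee_pos: [0.5404, 0.1522, 0.1271]
eef_rot: [0.038, 0.999, 0.0, -0.0]
ft_force: [-0.3, -0.2, -0.0]
width: 0.0005
grip_force: 0.0
```

>>> {"name": "step_arm", "arguments": {"deltas": [[[0,0,0,0,0,0.001,0],[0,0,0,0,0,0.001,0],[0,0,0,0,0,0.001,0]]]}}

```text
time: 6.55
ee_pos: [0.5404, 0.1521, 0.1261]
eef_rot: [0.038, 0.999, 0.0, -0.0]
ft_force: [-0.6, -0.6, 0.4]
width: 0.0006
grip_force: 0.0
```

>>> {"name": "step_arm", "arguments": {"deltas": [[[0,0,0,0,0,0.001,0],[0,0,0,0,0,0.001,0],[0,0,0,0,0,0.001,0]]]}}

```text
time: 6.92
ee_pos: [0.5404, 0.1522, 0.1251]
eef_rot: [0.038, 0.999, 0.0, -0.0]
ft_force: [0.0, 0.1, 0.8]
width: 0.0004
grip_force: 0.0
```

```bash
python3 -c "
from h import *
s=st();print(np.round(s['joint_torque'],2))
c=cams.camera('scene');cv2.imwrite('pics/s3.png',cv2.resize(c['img'][100:300,200:420,::-1],None,fx=3,fy=3,interpolation=cv2.INTER_CUBIC))"
```

```text
{'time': 6.925, 'ee_pos': [0.5404, 0.1522, 0.1251], 'eef_rot': [0.0384, 0.9993, 0.0, -0.0], 'ft_force': [0.0328, 0.0631, 0.7563], 'torque': [0.0048, -0.0095, 0.0346], 'width': 0.0004}
[-0.000e+00 -5.193e+01  3.540e+00 -3.604e+01  2.000e-02  9.000e-02
  0.000e+00]
```

View pics/s3.png

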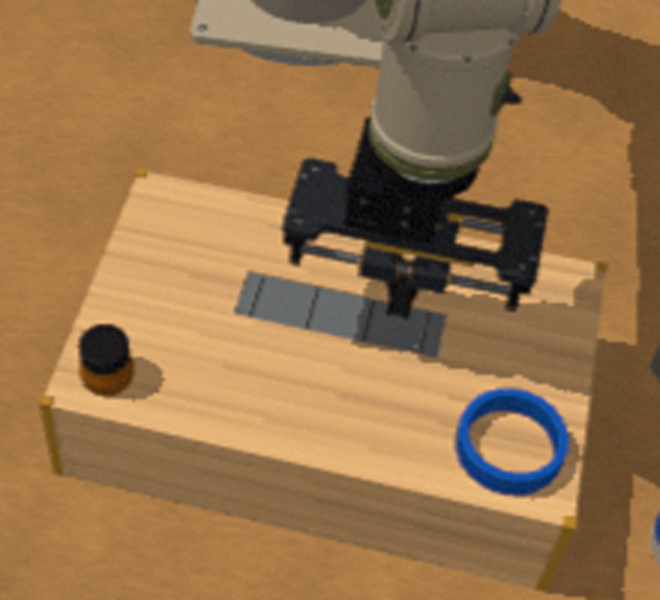

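The picture shows the fingertip at crop (400, 315), over the +y slat and seemingly still several mm above it. I'll keep going down gently.

>>> {"name": "step_arm", "arguments": {"deltas": [[[0,0,0,0,0,0.001,0],[0,0,0,0,0,0.001,0],[0,0,0,0,0,0.001,0]]]}}

```text
time: 7.35
ee_pos: [0.5404, 0.1522, 0.1241]
eef_rot: [0.038, 0.999, 0.0, 0.0]
ft_force: [-0.0, -0.3, 0.2]
width: 0.0003
grip_force: 0.0
```

>>> {"name": "step_arm", "arguments": {"deltas": [[[0,0,0,0,0,0.001,0],[0,0,0,0,0,0.001,0],[0,0,0,0,0,0.001,0]]]}}

```text
time: 7.72
ee_pos: [0.5404, 0.1522, 0.1231]
eef_rot: [0.038, 0.999, 0.0, -0.0]
ft_force: [1.6, 0.1, -0.1]
width: 0.0005
grip_force: 0.0
```

```bash
python3 -c "
from h import *
c=cams.camera('scene');M=R.from_quat(c['rotation']).as_matrix()
u=np.array([.077,.997,0]);v=np.array([.997,-.077,0])
for z in(.1085,.115,.12):
  for a in(-.0095,.0095):
    for b in (-.015,.015):
      p=np.array([.5404,.1522,z])+a*v+b*u
      q=M.T@(p-c['origin']);x=np.array([c['cx']+c['fx']*q[0]/-q[2],c['cy']+c['fy']*q[1]/q[2]]);print(z,a,b,x.round(1),((x-[200,100])*3).round())
"
```

```text
0.1085 -0.0095 -0.015 [326.2 204.2] [379. 313.]
0.1085 -0.0095 0.015 [338.1 206.8] [414. 320.]
0.1085 0.0095 -0.015 [324.7 210.1] [374. 330.]
0.1085 0.0095 0.015 [336.7 212.7] [410. 338.]
0.115 -0.0095 -0.015 [326.5 202.7] [379. 308.]
0.115 -0.0095 0.015 [338.4 205.2] [415. 316.]
0.115 0.0095 -0.015 [325.  208.6] [375. 326.]
0.115 0.0095 0.015 [337.  211.2] [411. 334.]
0.12 -0.0095 -0.015 [326.7 201.5] [380. 304.]
0.12 -0.0095 0.015 [338.6 204. ] [416. 312.]
0.12 0.0095 -0.015 [325.2 207.4] [376. 322.]
0.12 0.0095 0.015 [337.2 210. ] [412. 330.]
```

>>> {"name": "step_arm", "arguments": {"deltas": [[[0,0,0,0,0,0.001,0],[0,0,0,0,0,0.001,0]]]}}

```text
time: 8.02
ee_pos: [0.5404, 0.1522, 0.122]
eef_rot: [0.038, 0.999, 0.0, -0.0]
ft_force: [-0.0, 0.3, -0.2]
width: 0.0003
grip_force: 0.0
```

>>> {"name": "step_arm", "arguments": {"deltas": [[[0,0,0,0,0,0.001,0],[0,0,0,0,0,0.001,0]]]}}

```text
time: 8.28
ee_pos: [0.5404, 0.1522, 0.121]
eef_rot: [0.038, 0.999, 0.0, -0.0]
ft_force: [-0.2, -0.1, 0.2]
width: 0.0006
grip_force: 0.0
```

>>> {"name": "step_arm", "arguments": {"deltas": [[[0,0,0,0,0,0.001,0],[0,0,0,0,0,0.001,0]]]}}

```text
time: 8.52
ee_pos: [0.5404, 0.1522, 0.1201]
eef_rot: [0.038, 0.999, 0.0, -0.0]
ft_force: [-0.2, -0.1, -0.3]
width: 0.0003
grip_force: 0.0
```

```bash
python3 -c "
from h import *
c=cams.camera('scene');a=cv2.resize(c['img'][165:235,265:365,::-1],None,fx=7,fy=7,interpolation=cv2.INTER_CUBIC)
cv2.imwrite('pics/s4.png',a)"
```

```text
(no output)
```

View pics/s4.png

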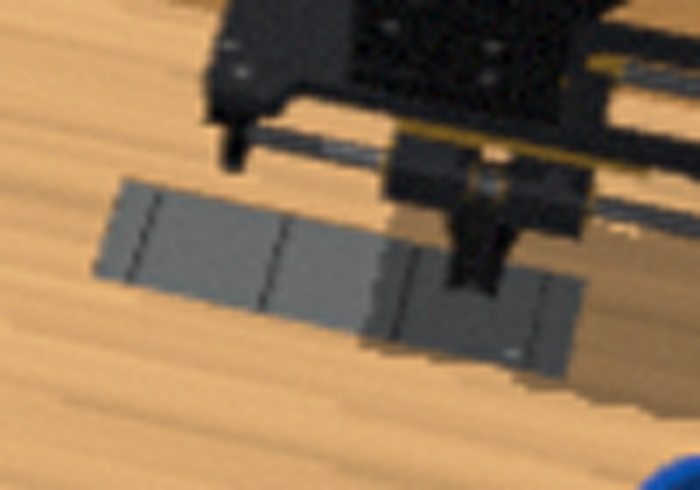

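The crop shows the fingertip end at (473, 292) and the slat centre at about (475, 310), with no contact yet. The tip is moving down as commanded, so I'll continue.

>>> {"name": "step_arm", "arguments": {"deltas": [[[0,0,0,0,0,0.001,0],[0,0,0,0,0,0.001,0]]]}}

```text
time: 8.82
ee_pos: [0.5404, 0.1521, 0.1191]
eef_rot: [0.038, 0.999, 0.0, -0.0]
ft_force: [-0.5, 0.1, 0.8]
width: 0.0008
grip_force: 0.0
```

>>> {"name": "step_arm", "arguments": {"deltas": [[[0,0,0,0,0,0.001,0],[0,0,0,0,0,0.001,0]]]}}

```text
time: 9.07
ee_pos: [0.5404, 0.1522, 0.118]
eef_rot: [0.038, 0.999, 0.0, -0.0]
ft_force: [0.0, 0.8, -1.3]
width: 0.0007
grip_force: 0.0
```

>>> {"name": "step_arm", "arguments": {"deltas": [[[0,0,0,0,0,0.001,0],[0,0,0,0,0,0.001,0]]]}}

```text
time: 9.32
ee_pos: [0.5404, 0.1522, 0.1171]
eef_rot: [0.038, 0.999, 0.0, -0.0]
ft_force: [0.5, -0.5, 0.0]
width: 0.0004
grip_force: 0.0
```

>>> {"name": "step_arm", "arguments": {"deltas": [[[0,0,0,0,0,0.001,0],[0,0,0,0,0,0.001,0]]]}}

```text
time: 9.57
ee_pos: [0.5404, 0.1522, 0.116]
eef_rot: [0.038, 0.999, 0.0, -0.0]
ft_force: [0.1, 0.2, -0.2]
width: 0.0005
grip_force: 0.0
```

>>> {"name": "step_arm", "arguments": {"deltas": [[[0,0,0,0,0,0.001,0],[0,0,0,0,0,0.001,0]]]}}

```text
time: 9.82
ee_pos: [0.5404, 0.1521, 0.115]
eef_rot: [0.038, 0.999, -0.0, -0.0]
ft_force: [0.7, -0.1, -0.1]
width: 0.0001
grip_force: 0.0
```

>>> {"name": "step_arm", "arguments": {"deltas": [[[0,0,0,0,0,0.001,0],[0,0,0,0,0,0.001,0]]]}}

```text
time: 10.07
ee_pos: [0.5404, 0.1522, 0.114]
eef_rot: [0.038, 0.999, 0.0, -0.0]
ft_force: [0.1, -0.3, -0.7]
width: 0.0003
grip_force: 0.0
```

```bash
python3 -c "
from h import *
st()
t=cams.camera('top');s=cams.camera('scene')
# triangulate strip centre (pixels of first turn)
def d(c,uv):
  a=ray(c,uv,0)[0];return np.array(c['origin']),(a-c['origin'])/np.linalg.norm(a-c['origin'])
o1,d1=d(t,(244.19,215.75));o2,d2=d(s,(313.22,204.29))
k=np.linalg.lstsq(np.c_[d1,-d2],o2-o1,rcond=None)[0];print(o1+k[0]*d1,o2+k[1]*d2)
a=np.vstack([cv2.resize(t['img'][185:245,200:300,::-1],None,fx=5,fy=5),cv2.resize(s['img'][175:235,275:375,::-1],None,fx=5,fy=5)])
cv2.imwrite('pics/s5.png',a)"
```

```text
{'time': 10.075, 'ee_pos': [0.5404, 0.1522, 0.114], 'eef_rot': [0.0384, 0.9993, 0.0, -0.0001], 'ft_force': [0.1215, -0.2804, -0.6884], 'torque': [0.0611, -0.0339, -0.0358], 'width': 0.0003}
[0.53689843 0.10400418 0.10902988] [0.53665758 0.10597693 0.10914878]
```

View pics/s5.png

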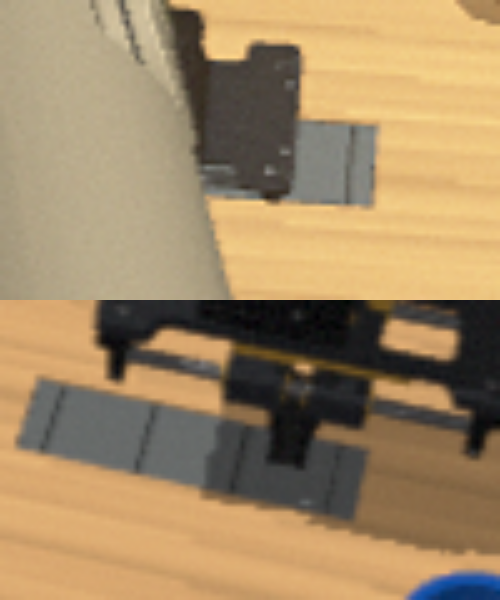

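The top crop shows the gripper body at x as reported. In the scene crop the tip is at (288, 465), still roughly 10 mm above the slat. The reported TCP height or the stated nose length must be off, so I'll trust contact instead and keep descending.

>>> {"name": "step_arm", "arguments": {"deltas": [[[0,0,0,0,0,0.001,0],[0,0,0,0,0,0.002,0],[0,0,0,0,0,0.002,0]]]}}

```text
time: 10.55
ee_pos: [0.5404, 0.1522, 0.112]
eef_rot: [0.038, 0.999, -0.0, -0.0]
ft_force: [-0.7, -0.1, 0.2]
width: 0.0004
grip_force: 0.0
```

>>> {"name": "step_arm", "arguments": {"deltas": [[[0,0,0,0,0,0.001,0],[0,0,0,0,0,0.002,0],[0,0,0,0,0,0.002,0]]]}}

```text
time: 10.92
ee_pos: [0.5404, 0.1522, 0.11]
eef_rot: [0.038, 0.999, 0.0, -0.0]
ft_force: [-0.4, 0.7, -0.3]
width: 0.0006
grip_force: 0.0
```

>>> {"name": "step_arm", "arguments": {"deltas": [[[0,0,0,0,0,0.001,0],[0,0,0,0,0,0.001,0]]]}}

```text
time: 11.18
ee_pos: [0.5404, 0.1522, 0.109]
eef_rot: [0.038, 0.999, 0.0, -0.0]
ft_force: [-0.3, 0.5, 0.8]
width: 0.0007
grip_force: 0.0
```

>>> {"name": "step_arm", "arguments": {"deltas": [[[0,0,0,0,0,0.001,0],[0,0,0,0,0,0.001,0]]]}}

```text
time: 11.42
ee_pos: [0.5404, 0.1522, 0.108]
eef_rot: [0.038, 0.999, -0.0, -0.0]
ft_force: [-0.3, 0.9, -0.5]
width: 0.0005
grip_force: 0.0
```

>>> {"name": "step_arm", "arguments": {"deltas": [[[0,0,0,0,0,0.001,0],[0,0,0,0,0,0.001,0]]]}}

```text
time: 11.68
ee_pos: [0.5404, 0.1522, 0.107]
eef_rot: [0.038, 0.999, 0.0, -0.0]
ft_force: [-0.1, -1.1, 0.6]
width: 0.0007
grip_force: 0.0
```

>>> {"name": "step_arm", "arguments": {"deltas": [[[0,0,0,0,0,0.001,0],[0,0,0,0,0,0.001,0]]]}}

```text
time: 11.92
ee_pos: [0.5404, 0.1522, 0.1061]
eef_rot: [0.038, 0.999, 0.0, -0.0]
ft_force: [-0.5, 0.2, 0.0]
width: 0.0005
grip_force: 0.0
```

>>> {"name": "step_arm", "arguments": {"deltas": [[[0,0,0,0,0,0.001,0],[0,0,0,0,0,0.001,0]]]}}

```text
time: 12.18
ee_pos: [0.5404, 0.1521, 0.1051]
eef_rot: [0.038, 0.999, 0.0, -0.0]
ft_force: [0.1, 0.1, 0.0]
width: 0.0006
grip_force: 0.0
```

>>> {"name": "step_arm", "arguments": {"deltas": [[[0,0,0,0,0,0.001,0],[0,0,0,0,0,0.001,0]]]}}

```text
time: 12.42
ee_pos: [0.5404, 0.1522, 0.1041]
eef_rot: [0.038, 0.999, 0.0, -0.0]
ft_force: [-0.4, -0.4, -0.2]
width: 0.0007
grip_force: 0.0
```

>>> {"name": "step_arm", "arguments": {"deltas": [[[0,0,0,0,0,0.001,0],[0,0,0,0,0,0.001,0]]]}}

```text
time: 12.68
ee_pos: [0.5404, 0.1522, 0.1031]
eef_rot: [0.038, 0.999, 0.0, -0.0]
ft_force: [0.3, -0.6, -0.6]
width: 0.0004
grip_force: 0.0
```

>>> {"name": "step_arm", "arguments": {"deltas": [[[0,0,0,0,0,0.001,0],[0,0,0,0,0,0.001,0]]]}}

```text
time: 12.92
ee_pos: [0.5404, 0.1522, 0.102]
eef_rot: [0.038, 0.999, -0.0, -0.0]
ft_force: [-0.1, 0.2, 0.2]
width: 0.0005
grip_force: 0.0
```

```bash
python3 -c "
from h import *
st()
s=cams.camera('scene')
cv2.imwrite('pics/s6.png',cv2.resize(s['img'][165:235,265:365,::-1],None,fx=7,fy=7,interpolation=cv2.INTER_CUBIC))"
```

```text
{'time': 12.925, 'ee_pos': [0.5404, 0.1522, 0.102], 'eef_rot': [0.0384, 0.9993, -0.0, -0.0001], 'ft_force': [-0.0965, 0.202, 0.2253], 'torque': [0.0053, -0.0032, 0.0168], 'width': 0.0005}
```

View pics/s6.png

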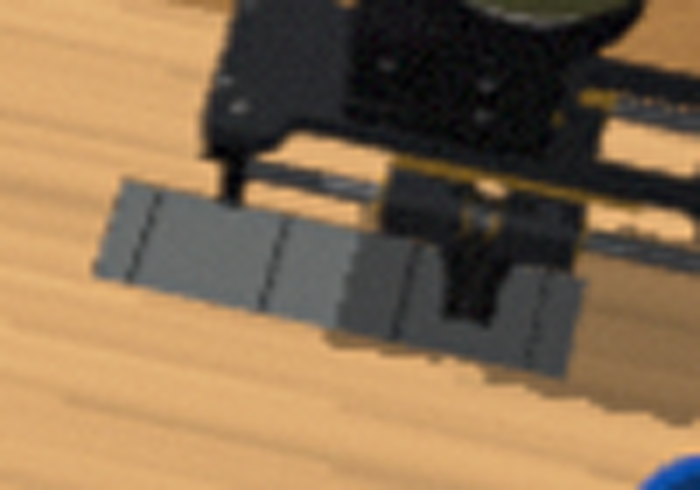

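The tip is at (470, 320), centred on the slat in y (seams at about 400 and 533) and almost touching. I'll continue.

>>> {"name": "step_arm", "arguments": {"deltas": [[[0,0,0,0,0,0.001,0],[0,0,0,0,0,0.001,0]]]}}

```text
time: 13.22
ee_pos: [0.5404, 0.1522, 0.101]
eef_rot: [0.038, 0.999, 0.0, -0.0]
ft_force: [0.1, -0.7, -0.6]
width: 0.0005
grip_force: 0.0
```

>>> {"name": "step_arm", "arguments": {"deltas": [[[0,0,0,0,0,0.001,0],[0,0,0,0,0,0.001,0]]]}}

```text
time: 13.48
ee_pos: [0.5404, 0.1521, 0.1001]
eef_rot: [0.038, 0.999, -0.0, -0.0]
ft_force: [-0.2, -0.0, 0.4]
width: 0.0003
grip_force: 0.0
```

>>> {"name": "step_arm", "arguments": {"deltas": [[[0,0,0,0,0,0.001,0],[0,0,0,0,0,0.001,0]]]}}

```text
time: 13.72
ee_pos: [0.5405, 0.1522, 0.0996]
eef_rot: [0.038, 0.999, 0.0, 0.0]
ft_force: [-2.8, -0.3, 4.7]
width: 0.0008
grip_force: 2.4
```

>>> {"name": "step_arm", "arguments": {"deltas": [[[0,0,0,0,0,0.001,0],[0,0,0,0,0,0.001,0]]]}}

```text
time: 13.98
ee_pos: [0.5405, 0.1522, 0.0995]
eef_rot: [0.038, 0.999, 0.0, 0.0]
ft_force: [-6.1, -2.2, 14.5]
width: 0.0008
grip_force: 7.1
```

This slat is rigid: 14.5 N with no give, and contact at a TCP reading of about 0.0997. I'll lift off and go to the middle slat.

>>> {"name": "step_arm", "arguments": {"deltas": [[[0,0,0,0,0,-0.004,0],[0,0,0,0,0,-0.012,0],[0,0,0,0,-0.012,-0.012,0],[0,0,0,0,-0.03,-0.012,0],[0,0,0,0,-0.044,-0.012,0],[0,0,0,0,-0.048,-0.01,0],[0,0,0,0,-0.048,-0.005,0],[0,0,0,0,-0.048,-0.003,0],[0,0,0,0,-0.048,-0.003,0]]]}}

```text
time: 15.1
ee_pos: [0.5365, 0.1049, 0.1008]
eef_rot: [0.038, 0.999, -0.0, -0.0]
ft_force: [0.2, -0.1, 0.4]
width: 0.0
grip_force: 0.0
```

>>> {"name": "step_arm", "arguments": {"deltas": [[[0,0,0,0,0,0.001,0],[0,0,0,0,0,0.001,0]]]}}

```text
time: 15.35
ee_pos: [0.5367, 0.1045, 0.1001]
eef_rot: [0.038, 0.999, 0.0, -0.0]
ft_force: [-0.0, -0.2, -0.9]
width: 0.0004
grip_force: 0.0
```

>>> {"name": "step_arm", "arguments": {"deltas": [[[0,0,0,0,0,0.001,0],[0,0,0,0,0,0.001,0]]]}}

```text
time: 15.6
ee_pos: [0.5369, 0.1044, 0.0996]
eef_rot: [0.038, 0.999, 0.0, 0.0]
ft_force: [-2.0, -0.4, 4.7]
width: 0.0007
grip_force: 2.4
```

>>> {"name": "step_arm", "arguments": {"deltas": [[[0,0,0,0,0,0.001,0],[0,0,0,0,0,0.001,0]]]}}

```text
time: 15.85
ee_pos: [0.5369, 0.1044, 0.0995]
eef_rot: [0.038, 0.999, 0.0, 0.0]
ft_force: [-6.2, -1.5, 14.0]
width: 0.0004
grip_force: 7.5
```

The middle slat is rigid too. Next is the -y slat.

>>> {"name": "step_arm", "arguments": {"deltas": [[[0,0,0,0,0,-0.004,0],[0,0,0,0,0,-0.012,0],[0,0,0,0,-0.012,-0.012,0],[0,0,0,0,-0.03,-0.012,0],[0,0,0,0,-0.044,-0.012,0],[0,0,0,0,-0.048,-0.01,0],[0,0,0,0,-0.048,-0.005,0],[0,0,0,0,-0.048,-0.003,0],[0,0,0,0,-0.048,-0.003,0]]]}}

```text
time: 16.98
ee_pos: [0.5329, 0.057, 0.1008]
eef_rot: [0.038, 0.999, -0.0, -0.0]
ft_force: [-0.6, -0.4, -0.3]
width: 0.0007
grip_force: 0.0
```

>>> {"name": "step_arm", "arguments": {"deltas": [[[0,0,0,0,0,0.001,0],[0,0,0,0,0,0.001,0]]]}}

```text
time: 17.23
ee_pos: [0.5331, 0.0566, 0.1001]
eef_rot: [0.038, 0.999, 0.0, -0.0]
ft_force: [0.4, -0.2, -0.3]
width: 0.0003
grip_force: 0.0
```

>>> {"name": "step_arm", "arguments": {"deltas": [[[0,0,0,0,0,0.001,0],[0,0,0,0,0,0.001,0]]]}}

```text
time: 17.48
ee_pos: [0.5332, 0.0565, 0.0993]
eef_rot: [0.038, 0.999, 0.0, 0.0]
ft_force: [0.6, 0.5, 1.3]
width: 0.0004
grip_force: 0.7
```

>>> {"name": "step_arm", "arguments": {"deltas": [[[0,0,0,0,0,0.001,0],[0,0,0,0,0,0.001,0]]]}}

```text
time: 17.73
ee_pos: [0.5332, 0.0565, 0.0982]
eef_rot: [0.038, 0.999, 0.0, 0.0]
ft_force: [-0.3, 0.5, 2.4]
width: 0.0007
grip_force: 1.3
```

This one gives way. I'll press it right down.

>>> {"name": "step_arm", "arguments": {"deltas": [[[0,0,0,0,0,0.001,0],[0,0,0,0,0,0.002,0],[0,0,0,0,0,0.003,0],[0,0,0,0,0,0.004,0],[0,0,0,0,0,0.004,0]]]}}

```text
time: 18.35
ee_pos: [0.5332, 0.0565, 0.0941]
eef_rot: [0.038, 0.999, 0.0, 0.0]
ft_force: [0.9, 1.1, 2.7]
width: 0.0005
grip_force: 1.5
```

>>> {"name": "step_arm", "arguments": {"deltas": [[[0,0,0,0,0,0.001,0],[0,0,0,0,0,0.0015,0],[0,0,0,0,0,0.0015,0],[0,0,0,0,0,0.0015,0],[0,0,0,0,0,0.0015,0]]]}}

```text
time: 18.98
ee_pos: [0.5333, 0.0566, 0.0935]
eef_rot: [0.038, 0.999, 0.0, 0.0]
ft_force: [-3.7, 0.0, 11.1]
width: 0.0003
grip_force: 5.8
```

It has bottomed out, 6 mm of travel with force now rising. I'll let the slat come up and withdraw straight up.

>>> {"name": "step_arm", "arguments": {"deltas": [[[0,0,0,0,0,-0.001,0],[0,0,0,0,0,-0.003,0],[0,0,0,0,0,-0.005,0],[0,0,0,0,0,-0.007,0],[0,0,0,0,0,-0.01,0],[0,0,0,0,0,-0.02,0],[0,0,0,0,0,-0.04,0],[0,0,0,0,0,-0.07,0],[0,0,0,0,0,-0.1,0],[0,0,0,0,0,-0.13,0],[0,0,0,0,0,-0.15,0],[0,0,0,0,0,-0.16,0],[0,0,0,0,0,-0.16,0],[0,0,0,0,0,-0.16,0],[0,0,0,0,0,-0.16,0]]]}}

```text
time: 20.85
ee_pos: [0.5327, 0.0564, 0.2518]
eef_rot: [0.038, 0.999, -0.0, -0.001]
ft_force: [0.2, 0.2, -0.5]
width: 0.0005
grip_force: 0.0
```

```bash
python3 -c "
from h import *
st()
a=cams.camera('top')['img'];b=cams.camera('scene')['img']
o=np.hstack([cv2.resize(x[:,:,::-1],(400,300),interpolation=cv2.INTER_AREA) for x in(a,b)])
o2=np.hstack([cv2.resize(a[150:300,140:340,::-1],(400,300)),cv2.resize(b[130:295,200:420,::-1],(400,300))])
cv2.imwrite('pics/s7.png',np.vstack([o,o2]))"
```

```text
{'time': 20.85, 'ee_pos': [0.5327, 0.0564, 0.2518], 'eef_rot': [0.0384, 0.9993, -0.0002, -0.0007], 'ft_force': [0.1747, 0.2035, -0.4837], 'torque': [0.024, 0.0374, -0.031], 'width': 0.0005}
```

View pics/s7.png

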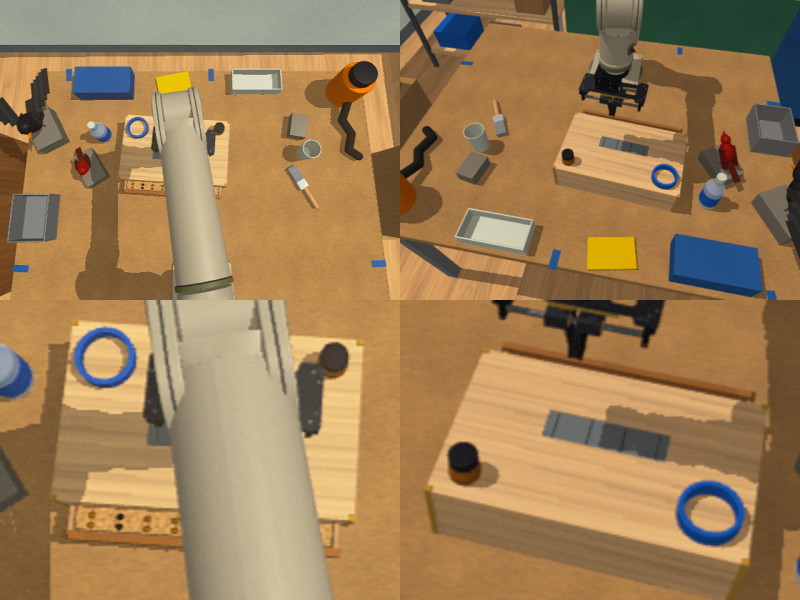

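The drawer stands open along the near side, at row 540 in the top crop. The strip is flush again, the bystanders haven't moved, and the hand is clear. I'll hand the job in.

```bash
python3 -c "
from bench import r
print(r.close_job())"
```

```text
the job is handed in; nothing more can be done
None
```

The catch was the slat at the -y end of the strip: I pressed it fully down, the drawer sprang open and stayed out, the slat came back up, nothing else looked moved, and I handed the job in at about 21 s with the hand clear.

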